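# Chock the row of bottles with the wooden wedge

## Task

Three brown bottles lie side by side on the bamboo top, held by a wooden batten at one end of the row only. Take the wooden wedge and chock the open end of the row with it: flat on the surface, square to the last bottle and about half-way along its barrel, with the thin edge pushed in under the bottle's curve until it touches or nearly touches. Leave the row closed up against the batten and let go of the wedge.

Things in the scene. Friction and masses are not known exactly. Their poses are not given: they have to be found in the camera images.
- wedge_c (a point): Loose mid-brown wooden wedge, 60 g, on its flat underside: 70 mm long, 44 wide, 34 high at the upright back, straight slope to a 2 mm thin edge. Point: middle line, 45 behind the thin edge, 25 before the back, 12 above the underside (wood 22 high there). x level to the thin edge, y across the 44 width (parallel sides), z up. A rectangular and a half-round block of this wood lie about.
- bottle_end_c (a point): Last bottle, at the open end: brown glass on its side, barrel 48 mm across, 100 long; cap end reaches 92 from here. Point: barrel centre on its axis, 24 up. x along the axis, away from the cap; y, z turn as it rolls. The square wedge just touches with wedge_c 54 to 55 level from the axis, thin edge 9 to 10 from it, under the barrel's overhang: set it down farther out, then slide it in.
- bottle_middle_c (a point): Middle bottle of the row, the same in size, point and axes, side by side with both others. 220 g, rolls easily, as do all three.
- bottle_first_c (a point): First bottle, the same in size, point and axes. Its outer side touches the wooden batten (140 mm long, 16 thick, 30 high, fixed to the surface). From this point to bottle_end_c is the row's direction, 96 to 97 mm, square to the bottles' axes within 4 degrees; the wedge goes beyond bottle_end_c, thin edge facing back at the row.
Not all that is in view belongs to the job. Leave any blue or turquoise look-alike of the part that bears wedge_c alone.

How it is judged:
By the outcome, as a careful person would: the job done as asked, in the order asked, and still so for the second after the job is handed in, with the robot touching nothing.
It also fails if it takes over 38 s, if anything falls off the work surface, if the arm or the gripper's body presses on something with over 40 N, if the wrist force passes 120 N, or if a joint passes its speed limit or range.

## Robot

A 7-joint arm with a two-finger parallel gripper is mounted at the origin on the work surface. World frame = base frame: x ahead of the robot, y to its left, z up, the work surface at z = 0. Lengths are in m, angles in rad, forces in N, time in s.
With the tool pointing down it reaches from about 0.425 to 0.925 m from the base axis. Payload 6.8 kg.
Tool frame: the origin (TCP) lies at the very end of the fingers, on their centre line; the grasp point (between the pads) lies 19 mm behind it (bot.grasp_offset is the distance from the TCP to the grasp point, in m); z points along the fingers, y is the direction in which the jaws open and shut (so a half turn about z gives the same grasp; the last joint's range is limited). The gripper opens to 85 mm and grips with 20 to 120 N. Pads are 22 mm wide; open, the fingers measure 114 mm over their backs; the gripper's body (76 mm by 85 mm) begins 54 mm behind the grasp point. The pads swing forward as they close: fully open they stand 13 mm farther back than shut.
Start: joints at [1.14, 0.477, 0.022, 1.555, -0.011, 1.109, -0.083], TCP at [0.214, -0.64, 0.231] pointing down, gripper open.
Joint ranges: [-2.96, 2.96], [-0.34, 2.1], [-1.41, 1.46], [0.24, 2.44], [-1.37, 4.51], [0.17, 1.92], [-2.96, 2.96]. Speed limits (rad/s): [2.39, 2.39, 3.14, 3.14, 3.14, 3.14, 3.14].

## Interface

Orientations are given as a unit quaternion [w, x, y, z].
In Python, from station import monitor, cams, bot, finder gives the robot as it stands.
- The arm moves only by the tool jog_arm, never from a script. Its argument "plan" is a list of rows, each an object of numbers: "x", "y", "z": the shift along the tool's x, y, z as a fraction of full scale; "wx", "wy", "wz": the turn, a rotation vector about the tool's x, y, z as a fraction of full scale. A call has 1 to 12 rows; each row is the pose to reach, as a shift and turn from the pose measured when the call began, along the tool's axes at that moment, turning the shorter way round; what a row does not reach only later rows make up. Full scale, the value 1, is 20 cm for a shift and 180 degrees for a turn. A row lasts 1/12 s, in which the tool goes at most 41.7 mm and 7.16 degrees, less where a joint would pass 70% of its speed; a pose out of reach is approached as far as the arm can. A call with a number of a shift or a turn outside -1 to 1 is refused whole. A call with a gripper value outside its range is refused whole. "hand" is the opening, from -1 (shut) to 1 (fully open), set as the call begins (left out, the last holds). The fingers move at their own pace and stop on an object; "grip_force" is the grip in N (left out, the last holds). Time passes only in rows, so rows that repeat a pose let the fingers close. It gives the time, the measured TCP pose, the force and the opening at its end, in the units of the state.
- monitor.get_obs(): the state, without advancing time (a new reading comes with each control period).
- cams.read_camera(name): name is "side" or "top"; returns the picture (420x560x3 uint8, red, green, blue); there is no depth.
- cams.get_calibration(name): a dict with "fx", "fy", "cx", "cy" (pixels), "extrinsics" (4x4, takes a point from world to camera coordinates). Camera axes: x right, y down, z forward; pixel columns grow to the right and rows downward; lengths in m; the calibration is good to about 2 mm. A picture is of the moment at which its call begins. get_calibration takes no time and is no camera call.
- bot.hand_in(): hands the job in, once; it reports no verdict.
Trained networks look in the newest picture that a camera, given by its name, has taken for a name from the list of things; names that differ only in an ending like _2 or _b are one class to them, and where a whole thing is asked for, a point or a joint stands for the part that bears it (a point fixed in the world has none). Each returns a list of dicts, best first, with "confidence" (0 to 1); they miss things now and then, are a little off and sometimes report something else, mostly with a low value. They report only what shows in the picture. A call takes as long as a camera call. They do not tell look-alikes from the thing itself.
- finder.find_in(camera, target): "bbox" ([left, top, width, height] in pixels, round what is visible of it).
- finder.place_of(camera, target): "location" ([column, row] in pixels: a listed point, or the origin of a listed thing).
The state is a dict: "t": time; "q": joint angles; "joint_vel": joint speeds; "joint_torque": joint torques, N m; "eef_pos": TCP position; "tool_rot": TCP orientation; "contact_force": force on the tool from outside, world axes, zero at the start; "torque": the same for the moment, N m; "gripper_width": opening from 0.0 (shut) to 1.0 (fully open).
Only numpy, scipy, OpenCV 4.12 (cv2) and the standard library are available. Lean on these libraries where they do the work, as an engineer would, in place of code of your own. Each camera call takes 0.05 s, during which the arm holds its last target. There are 200 camera calls.

## Working session

There is one attempt and no reset: what is moved stays moved. The work goes in short steps, Python scripts to look and compute and a tool call to move; the robot and the scene stay as the last step left them, time stands still between calls to the robot, and variables do not carry over. Pictures are saved under pics/ and viewed, about 8 in all and at most 12, crops included, and the job is handed in when it is done.

Besides the shell and the picture viewer there is one more tool, called after "Request:" as name(argument=value, ...) on one line, values as JSON. jog_arm: Moves the arm, as the interface text tells. Shift numbers are shares of 20 cm and turn numbers shares of 180 degrees, none past 1 either way. Its arguments: {"type":"object","properties":{"plan":{"type":"array","items":{"type":"object","properties":{"x":{"type":"number","minimum":-1,"maximum":1},"y":{"type":"number","minimum":-1,"maximum":1},"z":{"type":"number","minimum":-1,"maximum":1},"wx":{"type":"number","minimum":-1,"maximum":1},"wy":{"type":"number","minimum":-1,"maximum":1},"wz":{"type":"number","minimum":-1,"maximum":1}}}},"hand":{"type":"number"},"grip_force":{"type":"number"}},"required":["plan"]}

```bash
mkdir -p pics; cat > h.py <<'E'
import numpy as np, cv2
from station import monitor, cams, bot, finder
def ray(cam,px):
    c=cams.get_calibration(cam);E=np.array(c["extrinsics"]);R,t=E[:3,:3],E[:3,3]
    d=R.T@np.array([(px[0]-c["cx"])/c["fx"],(px[1]-c["cy"])/c["fy"],1]);return -R.T@t,d
def at_z(cam,px,z):
    o,d=ray(cam,px);return o+d*(z-o[2])/d[2]
def proj(cam,p):
    c=cams.get_calibration(cam);E=np.array(c["extrinsics"]);q=E[:3,:3]@np.array(p)+E[:3,3]
    return np.array([c["fx"]*q[0]/q[2]+c["cx"],c["fy"]*q[1]/q[2]+c["cy"]])
def tri(ca,pa,cb,pb):
    o1,d1=ray(ca,pa);o2,d2=ray(cb,pb)
    s=np.linalg.lstsq(np.c_[d1,-d2],o2-o1,rcond=None)[0];a=o1+s[0]*d1;b=o2+s[1]*d2
    return (a+b)/2,np.linalg.norm(a-b)
def snap(cam,name,crop=None,k=1):
    im=cams.read_camera(cam)[:,:,::-1]
    if crop: x,y,w,h=crop; im=im[y:y+h,x:x+w]
    cv2.imwrite("pics/"+name,cv2.resize(im,None,fx=k,fy=k,interpolation=cv2.INTER_CUBIC))
E
python3 - <<'E'
from h import *
snap("top","top0.png");snap("side","side0.png")
Z=dict(wedge_c=.012,bottle_end_c=.024,bottle_middle_c=.024,bottle_first_c=.024)
for n,z in Z.items():
  for c in("top","side"):
    for r in finder.place_of(c,n)[:4]: print(n,c,np.round(r["location"],1),round(r["confidence"],2),np.round(at_z(c,r["location"],z),4))
o=monitor.get_obs();print(o["t"],o["eef_pos"],o["tool_rot"])
for c in("top","side"): print(c,ray(c,(280,210)))
E
```

```text
wedge_c top [227.1 251.9] 0.96 [0.3154 0.1786 0.012 ]
wedge_c top [214.5 195.1] 0.94 [0.4613 0.209  0.012 ]
wedge_c top [164.5 284.3] 0.75 [0.2381 0.3369 0.012 ]
wedge_c top [265.1 202. ] 0.56 [0.4401 0.0797 0.012 ]
wedge_c side [275.9 283.7] 0.95 [0.449  0.2133 0.012 ]
wedge_c side [287.3 230.6] 0.77 [0.4378 0.074  0.012 ]
wedge_c side [337.3 269.4] 0.72 [0.3236 0.1675 0.012 ]
wedge_c side [375.4 344.3] 0.6 [0.2479 0.329  0.012 ]
bottle_end_c top [338.5 148.3] 0.91 [ 0.5725 -0.1117  0.024 ]
bottle_end_c side [233.  162.2] 0.64 [ 0.591  -0.1194  0.024 ]
bottle_end_c side [276.7 282.3] 0.52 [0.4467 0.2171 0.024 ]
bottle_middle_c side [238.  151.4] 0.7 [ 0.5846 -0.159   0.024 ]
bottle_first_c top [374.  145.3] 0.91 [ 0.5779 -0.2029  0.024 ]
bottle_first_c side [240.3 137.1] 0.66 [ 0.5868 -0.2131  0.024 ]
0.5 [ 0.21410378 -0.64014131  0.23126833] [-3.15960552e-05  9.87006905e-01  1.60677838e-01 -1.15825602e-05]
top (array([0.25126083, 0.04608705, 1.3726863 ]), array([ 0.12203615, -0.00283212, -0.99260841]))
side (array([0.37233105, 0.75077235, 0.9002868 ]), array([ 0.0758361 , -0.63594467, -0.76822279]))
```

View pics/top0.png

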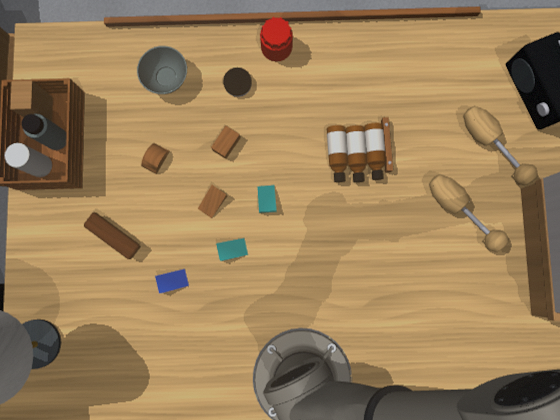

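View pics/side0.png

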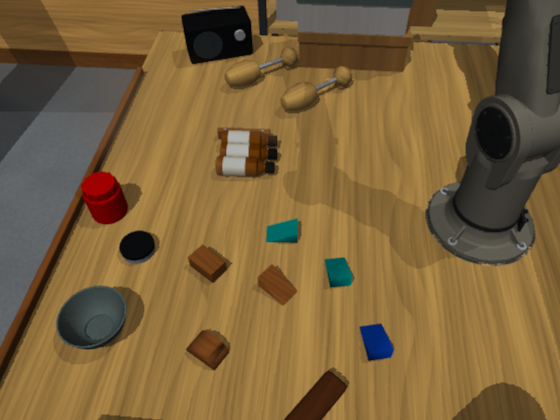

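Three brown blocks, in top-view pixels: A (213,200), B (227,142) and C (154,157). A looks like the wedge, because it is sloped and is the networks' 0.95 pick. B looks rectangular and C half-round. The teal and blue pieces are look-alikes. I'll check this in an enlarged crop.

```bash
python3 - <<'E'
from h import *
t=cams.read_camera("top")[:,:,::-1];s=cams.read_camera("side")[:,:,::-1]
f=lambda im,x,y,w,h:cv2.resize(im[y:y+h,x:x+w],(390,int(390*h/w)),interpolation=cv2.INTER_CUBIC)
r1=np.hstack([f(t,180,170,65,48),f(s,240,250,65,48)])
r2=np.hstack([f(t,320,110,80,60)[:290],f(s,205,115,80,60)[:290]])
cv2.imwrite("pics/crop1.png",np.vstack([r1,r2]))
for n in("bottle_end_c","bottle_middle_c","bottle_first_c"):
  for c in("top","side"):
    for r in finder.find_in(c,n)[:4]: print(n,c,np.round(r["bbox"],1),round(r["confidence"],2))
E
```

```text
bottle_end_c top [326.5 126.1  24.9  56.4] 0.85
bottle_end_c side [212.3 154.   63.9  22.2] 0.72
bottle_middle_c top [347.  123.5  20.   60.6] 0.77
bottle_middle_c side [218.9 144.4  59.3  16.9] 0.73
bottle_middle_c side [215.3 152.7  58.9  23.6] 0.33
bottle_first_c top [361.9 122.5  25.8  57.3] 0.73
bottle_first_c side [220.9 126.2  56.4  20.4] 0.71
```

View pics/crop1.png

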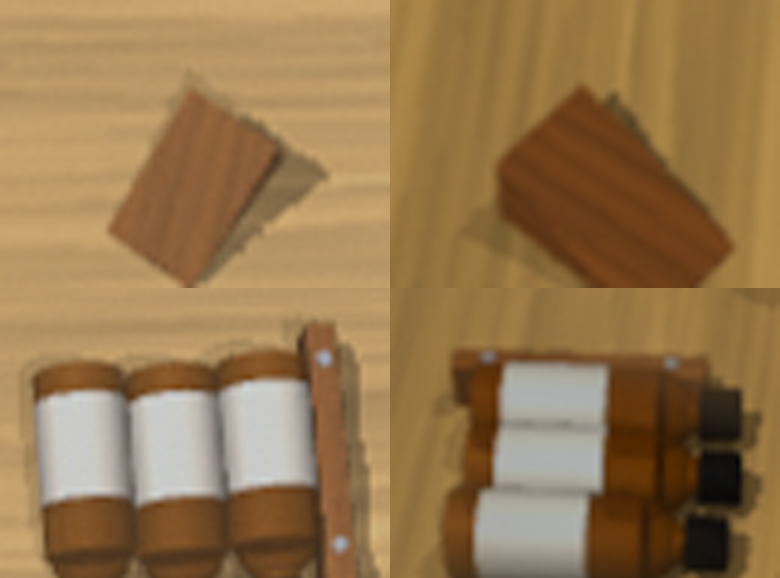

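A is the wedge: its shadow is tallest at the upper end (top-view pixels 212,185 to 227,195) and the thin edge is at the lower left (198,209 to 212,218). The row's batten is on the right (-y), the caps face the robot, and the open end is on the +y side. Next I fit the poses.

```bash
python3 - <<'E'
from h import *
from scipy.optimize import least_squares
L=dict(bl=(-.025,.022,.022),br=(-.025,-.022,.022),fl=(.045,.022,-.010),fr=(.045,-.022,-.010))
# thin edge points toward -x roughly, +x = back
px=[("top","A",(212,184.7)),("top","B",(226.7,195)),("top","C",(211.7,217.8)),("top","D",(197.8,208.7)),
("side","A",(272.5,264.2)),("side","A2",(258.3,276.7)),("side","F",(297.2,290.8))]
def W(p,l):
  c,s=np.cos(p[2]),np.sin(p[2]);return [p[0]+c*l[0]-s*l[1],p[1]+s*l[0]+c*l[1],.012+l[2]]
# heading from top pixels
d=at_z("top",(204.7,213.2),.002)-at_z("top",(219.3,189.8),.034);print("len",np.linalg.norm(d[:2]))
asg=[("top","br",(212,184.7)),("top","bl",(226.7,195)),("top","fl",(211.7,217.8)),("top","fr",(197.8,208.7)),("side","bl",(272.5,264.2)),("side","br",(258.3,276.7)),("side","fl",(297.2,290.8))]
f=lambda p,a:np.concatenate([proj(c,W(p,L[k]))-q for c,k,q in a])
for nm,a in(("top",asg[:4]),("side",asg[4:]),("both",asg)):
  r=least_squares(f,[.45,.21,np.arctan2(d[1],d[0])],args=(a,),x_scale=[.01,.01,.1])
  print(nm,np.round(r.x,4),np.degrees(r.x[2]),np.round(r.fun,1))
# bottles
T=lambda x,y:(320+x/4.875,110+(y-288)/4.875)
S=lambda x,y:(205+(x-390)/4.875,115+(y-288)/4.875)
for nm,l1,r1,l2,r2 in(("end",(38,395),(125,392),(48,500),(133,495)),("mid",(132,393),(217,390),(139,498),(223,495)),("first",(222,383),(306,380),(231,488),(314,485))):
  P=[at_z("top",T(*q),.024) for q in(l1,r1,l2,r2)];a=(P[0]+P[1])/2;b=(P[2]+P[3])/2;v=a-b
  print(nm,np.round(a,4),np.round(b,4),"axis deg",np.degrees(np.arctan2(v[1],v[0])),"w",np.linalg.norm(P[0]-P[1]))
for n,a,b in(("end",(338.5,148.3),(233,162.2)),("first",(374,145.3),(240.3,137.1))): print(n,tri("top",a,"side",b))
for nm,q in (("far",(78,366)),("midfar",(172,364)),("firstfar",(262,352))): print(nm,at_z("top",T(*q),.036))
print("batten",at_z("top",T(323,358),.03),at_z("top",T(340,543),.03))
# tool axes
from scipy.spatial.transform import Rotation as R
w,x,y,z=monitor.get_obs()["tool_rot"];print(np.round(R.from_quat([x,y,z,w]).as_matrix(),3))
E
```

```text
len 0.06880261360753408
top [0.4517 0.2089 2.4987] 143.162875722843 [ 0.4 -0.1 -0.3 -0.4 -0.1  0.6  0.  -0.1]
side [0.4523 0.2115 2.4968] 143.05673982216103 [ 0.  -0.7 -0.5  0.3  0.5  0.3]
both [0.4521 0.2101 2.501 ] 143.2972100220918 [-0.2 -0.2 -0.8 -0.6 -0.5  0.5 -0.4 -0.2  0.2 -1.2 -0.3 -0.2  0.7 -0.4]
end [ 0.6164 -0.1089  0.024 ] [ 0.5602 -0.1114  0.024 ] axis deg 2.557909215366486 w 0.045915506579377215
mid [ 0.6162 -0.1579  0.024 ] [ 0.5595 -0.1588  0.024 ] axis deg 0.9253224019681682 w 0.044838043951909844
first [ 0.6203 -0.2053  0.024 ] [ 0.5636 -0.207   0.024 ] axis deg 1.727411441360861 w 0.04430717462038126
end (array([ 0.58019726, -0.11110834,  0.03034635]), np.float64(0.01797276657322617))
first (array([ 0.57996583, -0.20123282,  0.03378072]), np.float64(0.008666686246742295))
far [ 0.62799965 -0.10626439  0.036     ]
midfar [ 0.62772475 -0.15545986  0.036     ]
firstfar [ 0.63289131 -0.20279654  0.036     ]
batten [ 0.63047781 -0.23576098  0.03      ] [ 0.53116912 -0.23950752  0.03      ]
[[ 0.948  0.317  0.   ]
 [ 0.317 -0.948  0.   ]
 [ 0.     0.    -1.   ]]
```

Request:
jog_arm(plan=[{"x":0.91,"y":-0.43},{"x":0.91,"y":-0.43},{"x":0.91,"y":-0.43},{"x":0.91,"y":-0.43},{"x":0.91,"y":-0.43},{"x":0.91,"y":-0.43}], hand=0.7, grip_force=40)

```text
invalid input at $.plan[0]: expected keys x, y, z, wx, wy, wz
```

Request:
jog_arm(plan=[{"x":0.93,"y":-0.58},{"x":0.93,"y":-0.58},{"x":0.93,"y":-0.58},{"x":0.93,"y":-0.58},{"x":0.93,"y":-0.58},{"x":0.93,"y":-0.58}])

```text
invalid input at $.plan[0]: expected keys x, y, z, wx, wy, wz
```

Request:
jog_arm(plan=[{"x":0.55,"y":-0.87},{"x":0.55,"y":-0.87},{"x":0.55,"y":-0.87},{"x":0.55,"y":-0.87},{"x":0.55,"y":-0.87},{"x":0.55,"y":-0.87}])

```text
invalid input at $.plan[0]: expected keys x, y, z, wx, wy, wz
```

Request:
jog_arm(plan=[{"x":0.29,"y":-0.85},{"x":0.29,"y":-0.85},{"x":0.29,"y":-0.85},{"x":0.29,"y":-0.85},{"x":0.29,"y":-0.85},{"x":0.29,"y":-0.85}])

```text
invalid input at $.plan[0]: expected keys x, y, z, wx, wy, wz
```

All six keys are needed in each row.

Request:
jog_arm(plan=[{"x":0.91,"y":-0.43,"z":0,"wx":0,"wy":0,"wz":0},{"x":0.91,"y":-0.43,"z":0,"wx":0,"wy":0,"wz":0},{"x":0.91,"y":-0.43,"z":0,"wx":0,"wy":0,"wz":0},{"x":0.91,"y":-0.43,"z":0,"wx":0,"wy":0,"wz":0},{"x":0.91,"y":-0.43,"z":0,"wx":0,"wy":0,"wz":0},{"x":0.91,"y":-0.43,"z":0,"wx":0,"wy":0,"wz":0}], hand=0.7, grip_force=40)

```text
t: 1.4
eef_pos: [0.3675, -0.4939, 0.2317]
tool_rot: [-0.001, 0.986, 0.167, 0.002]
contact_force: [1.2, 1.0, -0.1]
gripper_width: 0.849
```

Request:
jog_arm(plan=[{"x":0.93,"y":-0.58,"z":0,"wx":0,"wy":0,"wz":0},{"x":0.93,"y":-0.58,"z":0,"wx":0,"wy":0,"wz":0},{"x":0.93,"y":-0.58,"z":0,"wx":0,"wy":0,"wz":0},{"x":0.93,"y":-0.58,"z":0,"wx":0,"wy":0,"wz":0},{"x":0.93,"y":-0.58,"z":0,"wx":0,"wy":0,"wz":0},{"x":0.93,"y":-0.58,"z":0,"wx":0,"wy":0,"wz":0}])

```text
t: 1.9
eef_pos: [0.5088, -0.3179, 0.2332]
tool_rot: [-0.002, 0.986, 0.17, 0.004]
contact_force: [0.6, 0.8, 0.6]
gripper_width: 0.853
```

Request:
jog_arm(plan=[{"x":0.55,"y":-0.87,"z":0,"wx":0,"wy":0,"wz":0},{"x":0.55,"y":-0.87,"z":0,"wx":0,"wy":0,"wz":0},{"x":0.55,"y":-0.87,"z":0,"wx":0,"wy":0,"wz":0},{"x":0.55,"y":-0.87,"z":0,"wx":0,"wy":0,"wz":0},{"x":0.55,"y":-0.87,"z":0,"wx":0,"wy":0,"wz":0},{"x":0.55,"y":-0.87,"z":0,"wx":0,"wy":0,"wz":0}])

```text
t: 2.4
eef_pos: [0.5563, -0.1072, 0.2351]
tool_rot: [-0.004, 0.984, 0.175, 0.005]
contact_force: [0.3, 1.3, -0.1]
gripper_width: 0.85
```

Request:
jog_arm(plan=[{"x":0.29,"y":-0.85,"z":0,"wx":0,"wy":0,"wz":0},{"x":0.29,"y":-0.85,"z":0,"wx":0,"wy":0,"wz":0},{"x":0.29,"y":-0.85,"z":0,"wx":0,"wy":0,"wz":0},{"x":0.29,"y":-0.85,"z":0,"wx":0,"wy":0,"wz":0},{"x":0.29,"y":-0.85,"z":0,"wx":0,"wy":0,"wz":0},{"x":0.29,"y":-0.85,"z":0,"wx":0,"wy":0,"wz":0}])

```text
t: 2.9
eef_pos: [0.5516, 0.0795, 0.2374]
tool_rot: [-0.006, 0.984, 0.18, 0.006]
contact_force: [0.6, -0.4, -0.3]
gripper_width: 0.848
```

```bash
cat >> h.py <<'E'
from scipy.spatial.transform import Rotation as Ro
def goto(p,psi):
    o=monitor.get_obs();w,x,y,z=o["tool_rot"];R=Ro.from_quat([x,y,z,w])
    a=np.radians(psi);T=Ro.from_matrix(np.c_[[np.cos(a),np.sin(a),0],[np.sin(a),-np.cos(a),0],[0,0,-1]])
    print("t",o["t"],"pos",np.round(o["eef_pos"],4),"q7",round(o["q"][6],2),"F",np.round(o["contact_force"],1),"yaw",np.degrees(np.arctan2(*R.as_matrix()[1::-1,0])))
    print("go",p,psi,"xyz",np.round(R.inv().apply(np.array(p)-o["eef_pos"])/.2,3),"w",np.round((R.inv()*T).as_rotvec()/np.pi,4))
E
python3 -c "
from h import *
goto([.46,.204,.10],-36.8)"
```

```text
t 2.9 pos [0.5516 0.0795 0.2374] q7 -1.55 F [ 0.6 -0.4 -0.3] yaw 20.728296629897432
go [0.46, 0.204, 0.1] -36.8 xyz [-0.217 -0.738  0.691] w [-0.0048 -0.0024  0.3196]
```

Request:
jog_arm(plan=[{"x":-0.22,"y":-0.74,"z":0.69,"wx":-0.005,"wy":-0.002,"wz":0.32},{"x":-0.22,"y":-0.74,"z":0.69,"wx":-0.005,"wy":-0.002,"wz":0.32},{"x":-0.22,"y":-0.74,"z":0.69,"wx":-0.005,"wy":-0.002,"wz":0.32},{"x":-0.22,"y":-0.74,"z":0.69,"wx":-0.005,"wy":-0.002,"wz":0.32},{"x":-0.22,"y":-0.74,"z":0.69,"wx":-0.005,"wy":-0.002,"wz":0.32},{"x":-0.22,"y":-0.74,"z":0.69,"wx":-0.005,"wy":-0.002,"wz":0.32},{"x":-0.22,"y":-0.74,"z":0.69,"wx":-0.005,"wy":-0.002,"wz":0.32},{"x":-0.22,"y":-0.74,"z":0.69,"wx":-0.005,"wy":-0.002,"wz":0.32},{"x":-0.22,"y":-0.74,"z":0.69,"wx":-0.005,"wy":-0.002,"wz":0.32},{"x":-0.22,"y":-0.74,"z":0.69,"wx":-0.005,"wy":-0.002,"wz":0.32},{"x":-0.22,"y":-0.74,"z":0.69,"wx":-0.005,"wy":-0.002,"wz":0.32}])

```text
t: 3.82
eef_pos: [0.4598, 0.2036, 0.1003]
tool_rot: [0.0, 0.949, -0.315, 0.001]
contact_force: [0.2, -0.4, 0.1]
gripper_width: 0.852
```

```bash
python3 -c "
from h import *
goto([.46,.204,.004],-36.8); goto([.46,.204,.03],-36.8)
snap('side','s1.png',(190,200,160,120),5)"
```

```text
t 3.8167 pos [0.4598 0.2036 0.1003] q7 -2.84 F [ 0.2 -0.4  0.1] yaw -36.72774947658997
go [0.46, 0.204, 0.004] -36.8 xyz [-0.001 -0.002  0.482] w [-0.0001 -0.0006  0.0004]
t 3.8167 pos [0.4598 0.2036 0.1003] q7 -2.84 F [ 0.2 -0.4  0.1] yaw -36.72774947658997
go [0.46, 0.204, 0.03] -36.8 xyz [-0.001 -0.002  0.352] w [-0.0001 -0.0006  0.0004]
```

View pics/s1.png

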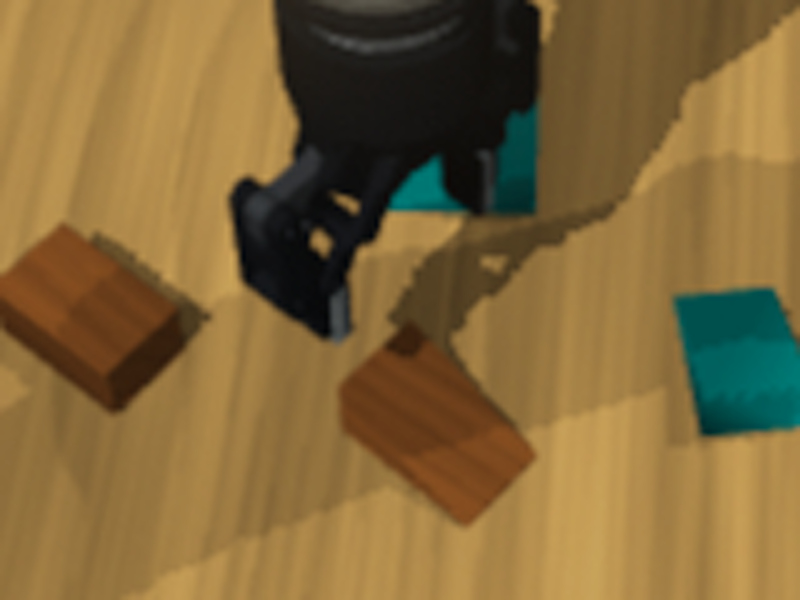

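The wedge is undisturbed in side-view crop pixels 340–535, with its tall back at the left. The open fingers sit above it, aligned with its sides. Descending now.

Request:
jog_arm(plan=[{"x":0,"y":0,"z":0.15,"wx":0,"wy":0,"wz":0},{"x":0,"y":0,"z":0.28,"wx":0,"wy":0,"wz":0},{"x":0,"y":0,"z":0.38,"wx":0,"wy":0,"wz":0},{"x":0,"y":0,"z":0.45,"wx":0,"wy":0,"wz":0},{"x":0,"y":0,"z":0.48,"wx":0,"wy":0,"wz":0},{"x":0,"y":0,"z":0.48,"wx":0,"wy":0,"wz":0},{"x":0,"y":0,"z":0.48,"wx":0,"wy":0,"wz":0}])

```text
t: 4.45
eef_pos: [0.4602, 0.2035, 0.0047]
tool_rot: [-0.0, 0.949, -0.315, 0.001]
contact_force: [0.8, 0.5, -0.0]
gripper_width: 0.851
```

Request:
jog_arm(plan=[{"x":0,"y":0,"z":0,"wx":0,"wy":0,"wz":0},{"x":0,"y":0,"z":0,"wx":0,"wy":0,"wz":0},{"x":0,"y":0,"z":0,"wx":0,"wy":0,"wz":0},{"x":0,"y":0,"z":0,"wx":0,"wy":0,"wz":0},{"x":0,"y":0,"z":0,"wx":0,"wy":0,"wz":0},{"x":0,"y":0,"z":0,"wx":0,"wy":0,"wz":0},{"x":0,"y":0,"z":0,"wx":0,"wy":0,"wz":0},{"x":0,"y":0,"z":0,"wx":0,"wy":0,"wz":0},{"x":0,"y":0,"z":0,"wx":0,"wy":0,"wz":0},{"x":0,"y":0,"z":0,"wx":0,"wy":0,"wz":0}], hand=-1)

```text
t: 5.28
eef_pos: [0.4611, 0.2039, 0.006]
tool_rot: [-0.001, 0.949, -0.315, 0.002]
contact_force: [0.3, -0.4, 5.3]
gripper_width: 0.506
```

Request:
jog_arm(plan=[{"x":0,"y":0,"z":-0.1,"wx":0,"wy":0,"wz":0},{"x":0,"y":0,"z":-0.2,"wx":0,"wy":0,"wz":0},{"x":0,"y":0,"z":-0.3,"wx":0,"wy":0,"wz":0},{"x":0,"y":0,"z":-0.3,"wx":0,"wy":0,"wz":0},{"x":0,"y":0,"z":-0.3,"wx":0,"wy":0,"wz":0}])

```text
t: 5.7
eef_pos: [0.4619, 0.2044, 0.0674]
tool_rot: [-0.002, 0.949, -0.315, 0.003]
contact_force: [-0.8, 0.5, -1.3]
gripper_width: 0.503
```

```bash
python3 -c "
from h import *
goto([.55,.09,.08],35); goto([.576,.01,.07],92)
snap('side','s2.png',(190,200,160,120),5)"
```

```text
t 5.7 pos [0.4619 0.2044 0.0674] q7 -2.85 F [-0.8  0.5 -1.3] yaw -36.72621858592159
go [0.55, 0.09, 0.08] 35 xyz [ 0.695  0.195 -0.061] w [-0.0007 -0.0024 -0.3985]
t 5.7 pos [0.4619 0.2044 0.0674] q7 -2.85 F [-0.8  0.5 -1.3] yaw -36.72621858592159
go [0.576, 0.01, 0.07] 92 xyz [ 1.038  0.438 -0.011] w [ 6.000e-04 -2.800e-03 -7.151e-01]
```

View pics/s2.png

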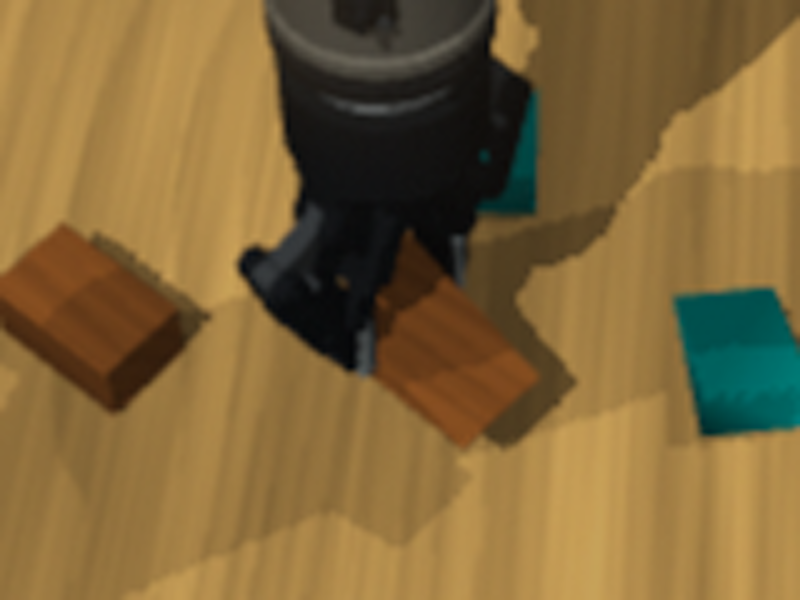

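The wedge is held level between the pads and clear of the surface. Carrying it to a spot ahead of the row and turning it.

Request:
jog_arm(plan=[{"x":0.07,"y":0.02,"z":-0.06,"wx":0,"wy":-0.002,"wz":-0.036},{"x":0.14,"y":0.04,"z":-0.06,"wx":0,"wy":-0.002,"wz":-0.072},{"x":0.21,"y":0.06,"z":-0.06,"wx":0,"wy":-0.002,"wz":-0.108},{"x":0.28,"y":0.08,"z":-0.06,"wx":0,"wy":-0.002,"wz":-0.144},{"x":0.35,"y":0.1,"z":-0.06,"wx":0,"wy":-0.002,"wz":-0.18},{"x":0.42,"y":0.12,"z":-0.06,"wx":0,"wy":-0.002,"wz":-0.216},{"x":0.49,"y":0.14,"z":-0.06,"wx":0,"wy":-0.002,"wz":-0.252},{"x":0.56,"y":0.16,"z":-0.06,"wx":0,"wy":-0.002,"wz":-0.288},{"x":0.63,"y":0.18,"z":-0.06,"wx":0,"wy":-0.002,"wz":-0.324},{"x":0.7,"y":0.2,"z":-0.06,"wx":0,"wy":-0.002,"wz":-0.36},{"x":0.7,"y":0.2,"z":-0.06,"wx":0,"wy":-0.002,"wz":-0.36}])

```text
t: 6.67
eef_pos: [0.5502, 0.0846, 0.0773]
tool_rot: [-0.0, 0.97, 0.243, -0.001]
contact_force: [-0.4, 0.6, -1.7]
gripper_width: 0.503
```

```bash
python3 -c "
from h import *
goto([.5745,-.0145,.06],92)"
```

```text
t 6.6667 pos [0.5502 0.0846 0.0773] q7 -1.6 F [-0.4  0.6 -1.7] yaw 28.077663270354922
go [0.5745, -0.0145, 0.06] 92 xyz [-0.126  0.495  0.086] w [-0.0007  0.0004 -0.3551]
```

Request:
jog_arm(plan=[{"x":-0.02,"y":0.08,"z":0.03,"wx":0,"wy":0,"wz":-0.039},{"x":-0.04,"y":0.16,"z":0.06,"wx":0,"wy":0,"wz":-0.078},{"x":-0.06,"y":0.24,"z":0.09,"wx":0,"wy":0,"wz":-0.117},{"x":-0.08,"y":0.32,"z":0.09,"wx":0,"wy":0,"wz":-0.156},{"x":-0.1,"y":0.4,"z":0.09,"wx":0,"wy":0,"wz":-0.195},{"x":-0.12,"y":0.48,"z":0.09,"wx":0,"wy":0,"wz":-0.234},{"x":-0.13,"y":0.5,"z":0.09,"wx":0,"wy":0,"wz":-0.273},{"x":-0.13,"y":0.5,"z":0.09,"wx":0,"wy":0,"wz":-0.312},{"x":-0.13,"y":0.5,"z":0.09,"wx":0,"wy":0,"wz":-0.355},{"x":-0.13,"y":0.5,"z":0.09,"wx":0,"wy":0,"wz":-0.355},{"x":-0.13,"y":0.5,"z":0.09,"wx":0,"wy":0,"wz":-0.355}])

```text
t: 7.58
eef_pos: [0.5735, -0.0151, 0.0585]
tool_rot: [-0.002, 0.696, 0.718, -0.001]
contact_force: [0.3, 0.5, -0.3]
gripper_width: 0.504
```

```bash
python3 - <<'E'
from h import *
goto([.5745,-.0145,.0065],92)
s=cams.read_camera("side")[:,:,::-1];t=cams.read_camera("top")[:,:,::-1]
f=lambda im,x,y,w,h:cv2.resize(im[y:y+h,x:x+w],(800,int(800*h/w)),interpolation=cv2.INTER_CUBIC)
cv2.imwrite("pics/s3.png",f(s,190,110,120,90))
E
```

```text
t 7.5833 pos [ 0.5735 -0.0151  0.0585] q7 -0.48 F [ 0.3  0.5 -0.3] yaw 91.7341431604128
go [0.5745, -0.0145, 0.0065] 92 xyz [0.003 0.006 0.26 ] w [-0.0012 -0.0003 -0.0015]
```

View pics/s3.png

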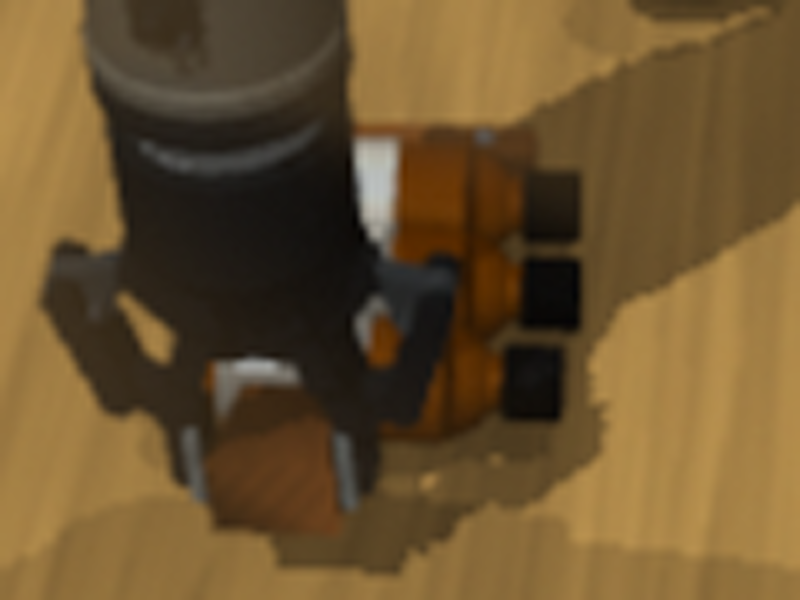

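The wedge is in front of the end bottle with its back towards the side camera and its thin edge towards the row. Lowering it 30 mm out, then sliding in.

Request:
jog_arm(plan=[{"x":0,"y":0.006,"z":0.1,"wx":-0.001,"wy":0,"wz":-0.0015},{"x":0,"y":0.006,"z":0.18,"wx":-0.001,"wy":0,"wz":-0.0015},{"x":0,"y":0.006,"z":0.22,"wx":-0.001,"wy":0,"wz":-0.0015},{"x":0,"y":0.006,"z":0.245,"wx":-0.001,"wy":0,"wz":-0.0015},{"x":0,"y":0.006,"z":0.26,"wx":-0.001,"wy":0,"wz":-0.0015},{"x":0,"y":0.006,"z":0.26,"wx":-0.001,"wy":0,"wz":-0.0015},{"x":0,"y":0.006,"z":0.26,"wx":-0.001,"wy":0,"wz":-0.0015}])

```text
t: 8.27
eef_pos: [0.5754, -0.015, 0.0074]
tool_rot: [0.0, 0.695, 0.719, 0.001]
contact_force: [-0.1, 0.6, -1.0]
gripper_width: 0.511
```

```bash
python3 -c "
from h import *
goto([.576,-.036,.0065],92);goto([.576,-.046,.0065],92)
print(monitor.get_obs()['torque'])"
```

```text
t 8.2667 pos [ 0.5754 -0.015   0.0074] q7 -0.53 F [-0.1  0.6 -1. ] yaw 92.01125340110372
go [0.576, -0.036, 0.0065] 92 xyz [-0.105 -0.     0.004] w [ 0.0003 -0.0001  0.0001]
t 8.2667 pos [ 0.5754 -0.015   0.0074] q7 -0.53 F [-0.1  0.6 -1. ] yaw 92.01125340110372
go [0.576, -0.046, 0.0065] 92 xyz [-0.155 -0.002  0.004] w [ 0.0003 -0.0001  0.0001]
[-0.00876883  0.01557177 -0.02550898]
```

Request:
jog_arm(plan=[{"x":0,"y":0,"z":0.008,"wx":0,"wy":0,"wz":0},{"x":-0.04,"y":0,"z":0.008,"wx":0,"wy":0,"wz":0},{"x":-0.08,"y":0,"z":0.008,"wx":0,"wy":0,"wz":0},{"x":-0.11,"y":0,"z":0.008,"wx":0,"wy":0,"wz":0},{"x":-0.11,"y":0,"z":0.008,"wx":0,"wy":0,"wz":0},{"x":-0.11,"y":0,"z":0.008,"wx":0,"wy":0,"wz":0}])

```text
t: 8.77
eef_pos: [0.5765, -0.0387, 0.0061]
tool_rot: [0.001, 0.695, 0.719, 0.0]
contact_force: [0.8, -2.1, 2.3]
gripper_width: 0.506
```

Request:
jog_arm(plan=[{"x":-0.01,"y":0,"z":0,"wx":0,"wy":0,"wz":0},{"x":-0.02,"y":0,"z":0,"wx":0,"wy":0,"wz":0},{"x":-0.02,"y":0,"z":0,"wx":0,"wy":0,"wz":0},{"x":-0.02,"y":0,"z":0,"wx":0,"wy":0,"wz":0}])

```text
t: 9.1
eef_pos: [0.5767, -0.0416, 0.0061]
tool_rot: [0.0, 0.695, 0.719, 0.001]
contact_force: [1.1, 2.7, 1.2]
gripper_width: 0.507
```

```bash
python3 - <<'E'
from h import *
goto([.576,-.046,.0065],92)
t=cams.read_camera("top")[:,:,::-1];s=cams.read_camera("side")[:,:,::-1]
f=lambda im,x,y,w,h:cv2.resize(im[y:y+h,x:x+w],(400,int(400*h/w)),interpolation=cv2.INTER_CUBIC)
cv2.imwrite("pics/s4.png",np.hstack([f(t,310,110,90,80),f(s,200,110,90,80)]))
E
```

```text
t 9.1 pos [ 0.5767 -0.0416  0.0061] q7 -0.49 F [1.1 2.7 1.2] yaw 91.9508208660838
go [0.576, -0.046, 0.0065] 92 xyz [-0.022 -0.004 -0.002] w [ 0.0006 -0.0001 -0.0003]
```

View pics/s4.png

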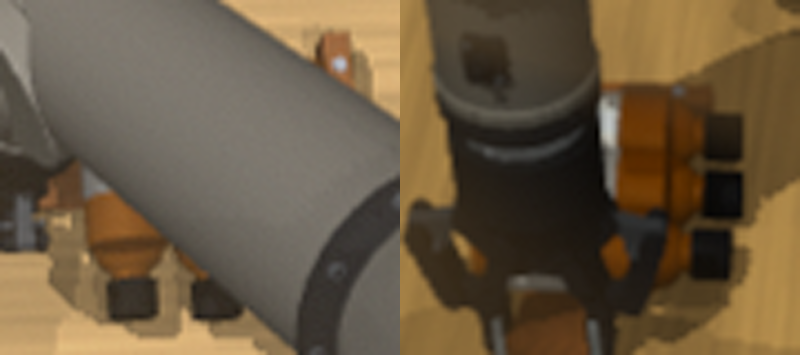

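No clear contact yet, so I keep pushing in small steps and watch +y force.

Request:
jog_arm(plan=[{"x":-0.005,"y":0,"z":0,"wx":0,"wy":0,"wz":0},{"x":-0.01,"y":0,"z":0,"wx":0,"wy":0,"wz":0},{"x":-0.01,"y":0,"z":0,"wx":0,"wy":0,"wz":0},{"x":-0.01,"y":0,"z":0,"wx":0,"wy":0,"wz":0}])

```text
t: 9.53
eef_pos: [0.5767, -0.0425, 0.0061]
tool_rot: [0.0, 0.695, 0.719, 0.001]
contact_force: [-0.8, 4.5, 0.2]
gripper_width: 0.507
```

Request:
jog_arm(plan=[{"x":-0.005,"y":0,"z":0,"wx":0,"wy":0,"wz":0},{"x":-0.01,"y":0,"z":0,"wx":0,"wy":0,"wz":0},{"x":-0.01,"y":0,"z":0,"wx":0,"wy":0,"wz":0},{"x":-0.01,"y":0,"z":0,"wx":0,"wy":0,"wz":0}])

```text
t: 9.87
eef_pos: [0.5768, -0.0437, 0.0062]
tool_rot: [-0.0, 0.694, 0.72, 0.002]
contact_force: [-0.5, 5.0, 0.7]
gripper_width: 0.507
```

Request:
jog_arm(plan=[{"x":-0.008,"y":0,"z":0,"wx":0,"wy":0,"wz":0},{"x":-0.015,"y":0,"z":0,"wx":0,"wy":0,"wz":0},{"x":-0.015,"y":0,"z":0,"wx":0,"wy":0,"wz":0},{"x":-0.015,"y":0,"z":0,"wx":0,"wy":0,"wz":0},{"x":-0.015,"y":0,"z":0,"wx":0,"wy":0,"wz":0}])

```text
t: 10.28
eef_pos: [0.5769, -0.046, 0.0062]
tool_rot: [-0.0, 0.694, 0.72, 0.002]
contact_force: [0.1, 5.6, 1.0]
gripper_width: 0.499
```

```bash
python3 - <<'E'
from h import *
o=monitor.get_obs();print(o["t"],np.round(o["eef_pos"],4),np.round(o["contact_force"],1),np.round(o["torque"],2))
for n in("bottle_end_c","bottle_middle_c","bottle_first_c"):
  cams.read_camera("side")
  print(n,[(np.round(r["bbox"],1),round(r["confidence"],2)) for r in finder.find_in("side",n)[:2]])
E
```

```text
10.2833 [ 0.5769 -0.046   0.0062] [0.1 5.6 1. ] [ 1.04  0.07 -0.08]
bottle_end_c [(array([210.8, 157.1,  66.1,  15.8]), 0.59)]
bottle_middle_c [(array([246.8, 138.8,  29.5,  21.7]), 0.87)]
bottle_first_c [(array([245.9, 126.5,  30.6,  20.2]), 0.77)]
```

Request:
jog_arm(plan=[{"x":0,"y":0,"z":0,"wx":0,"wy":0,"wz":0},{"x":0,"y":0,"z":0,"wx":0,"wy":0,"wz":0},{"x":0,"y":0,"z":0,"wx":0,"wy":0,"wz":0},{"x":0,"y":0,"z":0,"wx":0,"wy":0,"wz":0}], hand=0.6)

```text
t: 10.92
eef_pos: [0.5768, -0.0471, 0.0061]
tool_rot: [-0.0, 0.695, 0.719, 0.001]
contact_force: [-0.2, 1.0, 1.0]
gripper_width: 0.803
```

Request:
jog_arm(plan=[{"x":0,"y":0,"z":-0.1,"wx":0,"wy":0,"wz":0},{"x":0,"y":0,"z":-0.3,"wx":0,"wy":0,"wz":0},{"x":0,"y":0,"z":-0.5,"wx":0,"wy":0,"wz":0},{"x":0.2,"y":0,"z":-0.7,"wx":0,"wy":0,"wz":0},{"x":0.4,"y":0,"z":-0.8,"wx":0,"wy":0,"wz":0},{"x":0.6,"y":0,"z":-0.8,"wx":0,"wy":0,"wz":0},{"x":0.8,"y":0,"z":-0.8,"wx":0,"wy":0,"wz":0},{"x":1,"y":0,"z":-0.8,"wx":0,"wy":0,"wz":0},{"x":1,"y":0,"z":-0.8,"wx":0,"wy":0,"wz":0}])

```text
t: 11.67
eef_pos: [0.5682, 0.1607, 0.168]
tool_rot: [-0.001, 0.692, 0.722, 0.004]
contact_force: [-0.2, 0.6, 0.1]
gripper_width: 0.803
```

```bash
python3 - <<'E'
from h import *
t=cams.read_camera("top")[:,:,::-1];s=cams.read_camera("side")[:,:,::-1]
f=lambda im,x,y,w,h:cv2.resize(im[y:y+h,x:x+w],(400,int(400*h/w)),interpolation=cv2.INTER_CUBIC)
cv2.imwrite("pics/s5.png",np.hstack([f(t,305,115,90,80),f(s,200,115,90,80)]))
for c in("top","side"):
 for n,z in(("wedge_c",.012),("bottle_end_c",.024),("bottle_middle_c",.024),("bottle_first_c",.024)):
  print(c,n,[(np.round(r["location"],1),np.round(at_z(c,r["location"],z)[:2],4)) for r in finder.place_of(c,n)[:5]])
E
```

```text
top wedge_c [(array([268. , 201.2]), array([0.442 , 0.0723])), (array([167.4, 281.3]), array([0.2454, 0.3296])), (array([228.7, 251.4]), array([0.3165, 0.1745])), (array([315.9, 146.9]), array([ 0.5806, -0.0549]))]
top bottle_end_c [(array([336.6, 147.9]), array([ 0.5737, -0.1069])), (array([314. , 148.7]), array([ 0.5731, -0.049 ]))]
top bottle_middle_c [(array([356.4, 146.7]), array([ 0.5754, -0.1577]))]
top bottle_first_c [(array([372.4, 145.2]), array([ 0.5782, -0.1988])), (array([357.1, 148.5]), array([ 0.5707, -0.1593]))]
side wedge_c [(array([288.4, 229.8]), array([0.4355, 0.0715])), (array([375.4, 346.9]), array([0.2481, 0.3342])), (array([339.4, 271.6]), array([0.3191, 0.1726])), (array([235.6, 189.7]), array([ 0.5728, -0.0389])), (array([242.4, 136.4]), array([ 0.5846, -0.2295]))]
side bottle_end_c [(array([234.9, 165.9]), array([ 0.5843, -0.1069]))]
side bottle_middle_c [(array([240.7, 153.1]), array([ 0.5768, -0.1534]))]
side bottle_first_c [(array([242.1, 136.4]), array([ 0.5825, -0.2162]))]
```

View pics/s5.png

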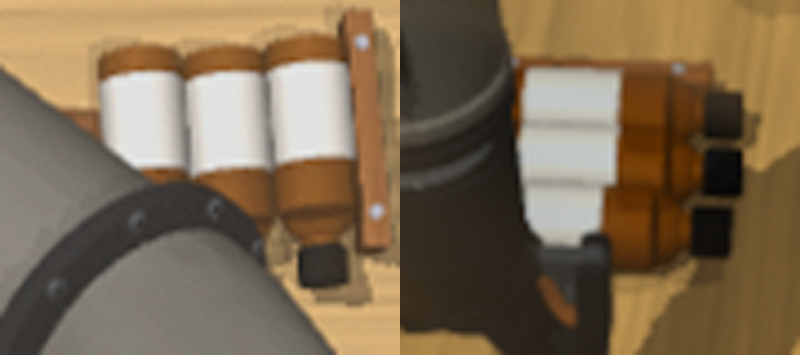

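Request:
jog_arm(plan=[{"x":0.9,"y":-0.8,"z":-0.4,"wx":0,"wy":0,"wz":0},{"x":0.9,"y":-0.8,"z":-0.4,"wx":0,"wy":0,"wz":0},{"x":0.9,"y":-0.8,"z":-0.4,"wx":0,"wy":0,"wz":0},{"x":0.9,"y":-0.8,"z":-0.4,"wx":0,"wy":0,"wz":0},{"x":0.9,"y":-0.8,"z":-0.4,"wx":0,"wy":0,"wz":0},{"x":0.9,"y":-0.8,"z":-0.4,"wx":0,"wy":0,"wz":0},{"x":0.9,"y":-0.8,"z":-0.4,"wx":0,"wy":0,"wz":0},{"x":0.9,"y":-0.8,"z":-0.4,"wx":0,"wy":0,"wz":0}])

```text
t: 12.83
eef_pos: [0.4023, 0.3277, 0.2478]
tool_rot: [0.0, 0.694, 0.72, 0.002]
contact_force: [-0.7, -1.3, -0.3]
gripper_width: 0.797
```

```bash
python3 - <<'E'
from h import *
goto([.5746,.05,.2],92)
t=cams.read_camera("top")[:,:,::-1];s=cams.read_camera("side")[:,:,::-1]
f=lambda im,x,y,w,h:cv2.resize(im[y:y+h,x:x+w],(400,int(400*h/w)),interpolation=cv2.INTER_CUBIC)
cv2.imwrite("pics/s6.png",np.hstack([f(t,300,115,100,80),f(s,200,115,100,80)]))
for c in("top","side"):
 for n,z in(("wedge_c",.012),("bottle_end_c",.024),("bottle_middle_c",.024),("bottle_first_c",.024)):
  print(c,n,[(np.round(r["location"],1),np.round(at_z(c,r["location"],z)[:2],4)) for r in finder.place_of(c,n)[:5] if at_z(c,r["location"],z)[1]<.02])
E
```

```text
t 12.8333 pos [0.4023 0.3277 0.2478] q7 -1.02 F [-0.7 -1.3 -0.3] yaw 92.1783142256511
go [0.5746, 0.05, 0.2] 92 xyz [-1.421  0.807  0.238] w [ 0.0012 -0.001   0.001 ]
top wedge_c [(array([315.5, 146.1]), array([ 0.5828, -0.0539]))]
top bottle_end_c [(array([337.6, 148.4]), array([ 0.5723, -0.1094]))]
top bottle_middle_c [(array([354.4, 147.1]), array([ 0.5745, -0.1525]))]
top bottle_first_c [(array([374.9, 142. ]), array([ 0.5865, -0.2056]))]
side wedge_c [(array([239.5, 185.3]), array([ 0.5656, -0.0539]))]
side bottle_end_c [(array([234.2, 164.3]), array([ 0.5869, -0.1123]))]
side bottle_middle_c [(array([241.4, 152. ]), array([ 0.5756, -0.1575]))]
side bottle_first_c [(array([241.6, 136.9]), array([ 0.5835, -0.2142]))]
```

View pics/s6.png

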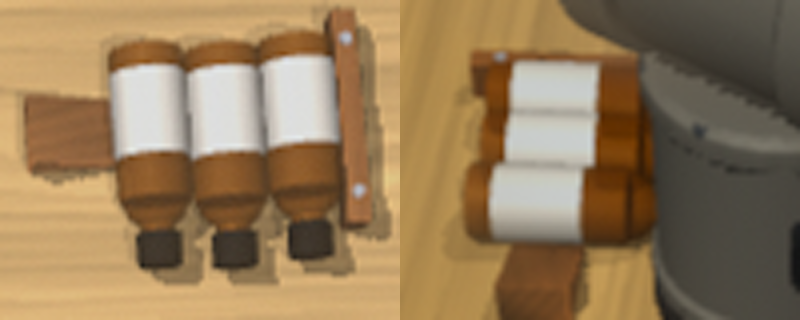

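```bash
python3 - <<'E'
from h import *
T=lambda x,y:(300+x/4,115+y/4)
C={}
for nm,q in(("end",[(111,68),(184,65),(117,154),(189,150)]),("mid",[(188,68),(260,66),(193,155),(265,152)]),("first",[(264,58),(334,56),(270,143),(341,139)])):
  P=[at_z("top",T(*a),.024) for a in q];a=(P[0]+P[1])/2;b=(P[2]+P[3])/2;v=a-b;C[nm]=(a+b)/2
  print(nm,np.round(C[nm],4),np.degrees(np.arctan2(v[1],v[0])))
print("sp",C["end"][1]-C["mid"][1],C["mid"][1]-C["first"][1])
a,b=at_z("top",T(25,97),.034),at_z("top",T(29,174),.034);print("back",a,b,np.degrees(np.arctan2(*(a-b)[1::-1])),np.linalg.norm(a-b))
# overlays: predicted wedge outline at c y=-.056 / bottle 
n=np.array([-np.sin(np.radians(2)),np.cos(np.radians(2))]);
print("wedge_c est",(a+b)[:2]/2-.025*n)
# sharper: wood colour mask edges along row
im=cams.read_camera("top").astype(int)
for r in(143,147,151,155): print(r,[tuple(im[r,c]) for c in range(303,311)])
print([tuple(im[r,318]) for r in range(135,162)])
E
```

```text
end [ 0.5883 -0.1099  0.024 ] 1.3223695204880292
mid [ 0.5863 -0.1587  0.024 ] 0.6955380275637714
first [ 0.5924 -0.2076  0.024 ] 1.5224329792278615
sp 0.04879651330943603 0.048823620137446566
back [ 0.59590665 -0.02935579  0.034     ] [ 0.54576051 -0.03028522  0.034     ] 1.061824602096597 0.050154757464701404
wedge_c est [ 0.57170607 -0.05480528]
143 [(np.int64(215), np.int64(174), np.int64(119)), (np.int64(196), np.int64(160), np.int64(109)), (np.int64(182), np.int64(149), np.int64(101)), (np.int64(124), np.int64(87), np.int64(54)), (np.int64(143), np.int64(98), np.int64(61)), (np.int64(141), np.int64(97), np.int64(60)), (np.int64(138), np.int64(95), np.int64(59)), (np.int64(136), np.int64(94), np.int64(59))]
147 [(np.int64(215), np.int64(176), np.int64(119)), (np.int64(193), np.int64(159), np.int64(107)), (np.int64(187), np.int64(152), np.int64(102)), (np.int64(152), np.int64(115), np.int64(75)), (np.int64(151), np.int64(104), np.int64(63)), (np.int64(151), np.int64(103), np.int64(64)), (np.int64(151), np.int64(103), np.int64(63)), (np.int64(148), np.int64(102), np.int64(64))]
15
[... 1282 characters left out ...]
 np.int64(59)), (np.int64(143), np.int64(98), np.int64(62)), (np.int64(144), np.int64(99), np.int64(63)), (np.int64(140), np.int64(96), np.int64(62)), (np.int64(137), np.int64(95), np.int64(61)), (np.int64(141), np.int64(98), np.int64(62)), (np.int64(144), np.int64(101), np.int64(63)), (np.int64(145), np.int64(100), np.int64(63)), (np.int64(146), np.int64(100), np.int64(63)), (np.int64(153), np.int64(105), np.int64(66)), (np.int64(131), np.int64(91), np.int64(57)), (np.int64(123), np.int64(95), np.int64(64)), (np.int64(142), np.int64(116), np.int64(80)), (np.int64(162), np.int64(132), np.int64(91)), (np.int64(207), np.int64(170), np.int64(115)), (np.int64(223), np.int64(185), np.int64(127))]
```

```bash
python3 - <<'E'
from h import *
a0=cv2.cvtColor(cv2.imread("pics/top0.png"),cv2.COLOR_BGR2GRAY).astype(np.float32)
b0=cv2.cvtColor(cams.read_camera("top"),cv2.COLOR_RGB2GRAY).astype(np.float32)
for nm,(x,y,w,h) in dict(end=(328,124,18,60),mid=(348,124,17,60),first=(367,122,16,60),batten=(384,116,11,60),row=(325,122,56,62)).items():
  a=a0[y:y+h,x:x+w]
  m=np.eye(2,3,dtype=np.float32);cc,m=cv2.findTransformECC(a,b0[y:y+h,x:x+w],m,cv2.MOTION_TRANSLATION,(3,200,1e-6),None,1)
  print(nm,"ECC shift px",np.round(m[:,2],2),"mm(-y,-x)",np.round(m[:,2]*2.5,1),round(cc,3))
E
```

```text
end ECC shift px [0.41 0.02] mm(-y,-x) [1. 0.] 0.98
mid ECC shift px [ 0.21 -0.06] mm(-y,-x) [ 0.5 -0.2] 0.994
first ECC shift px [0.13 0.03] mm(-y,-x) [0.3 0.1] 0.998
batten ECC shift px [0.03 0.02] mm(-y,-x) [0.1 0. ] 0.996
row ECC shift px [ 0.28 -0.03] mm(-y,-x) [ 0.7 -0.1] 0.986
```

```bash
python3 -c "
from h import *
o=monitor.get_obs();print(o['t'],o['eef_pos'],np.round(o['contact_force'],1));print(bot.hand_in())"
```

```text
13.4333 [0.40396694 0.32519571 0.24627319] [-0.2 -0.1 -0.9]
the job is handed in; nothing more can be done
None
```

I chocked the open end of the row with the wooden wedge and handed the job in at 13.4 s. The wedge is released and the arm is well clear. No verdict was reported.

I gripped the wedge by its parallel sides and turned it so the thin edge faced the row. I then set it down about 30 mm out and slid it in. The push force reached 5.6 N.

**What the last checks showed:**
- **Row:** compared with the first picture, the end, middle and first bottles moved about 1.0, 0.5 and 0.3 mm towards the batten. The batten did not move, so the row closed up and stayed closed.
- **Wedge:** it lies flat and square within 1 to 2 degrees, about half-way along the barrel (2 to 6 mm off the middle). Its point is about 55 mm from the end bottle's axis, which is touching or nearly so.

**What disagreed or stayed unsure:**
- **Contact gap:** the arm's own position gave 54.7 mm from wedge to bottle axis, while the last top picture gave 55 to 56.5 mm. That picture resolves only about 2.5 mm per pixel, so a gap of a millimetre or two can't be ruled out.
- **Row length:** bottle positions read by eye gave 97.6 mm, slightly over the stated 96 to 97. I relied on the measured shifts above instead.
- **Bottle finder:** the network's positions from the two cameras differed by up to about 18 mm, so I took the bottle positions from the label edges in the top picture.

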